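# Rock test of a copper tencere

### The job

The first ear has just been riveted onto the copper tencere in the middle of the turntable; check that the pot still stands firm and does not rock. With the fingertips press down lightly on the ear, then on the rim straight across from the ear, then on the rim halfway between these two on the side where the wavy iron stake lies, and last on the rim halfway round on the side of the lidded sugar bowl, lifting clear after each press. Press only: do not lift, tip or shove the pot, do not turn the turntable, and leave everything else where it is.

Things in the scene. Friction and masses are not known exactly. Their poses are not given: they have to be found in the camera images.
- tencere: round open copper pot, 190 mm across the rim, 91.5 mm high, about 1.5 kg, loose near the middle of the turntable. Origin: centre of its underside. Own +x points to its one ear, -x straight across (two dark rivet holes in the wall), +y and -y to the sides, z up. It does not give. Press with 2 to 15 N; 30 N is too hard, and 25 N or more on the ear may tip the pot. Touch down at 10 to 20 mm/s: a knock at 30 mm/s peaks at 40 N, and over 60 N fails.
- ear: the brass loop ear riveted to the pot's wall: a round bar 12 mm thick, loop 80 mm wide, reaching out and up. Origin: top of the middle of its outer bar, the spot to press: 118 mm from the pot's axis and 104 mm above its underside, so 12.5 mm above the rim and 26 mm outside it. The outer bar runs straight for 44 mm along the pot's y.
- rim_across: the part of the pot's rim straight across from the ear (pot's -x), an arc of 54 degrees (87 mm). The rim is a round bead 6 mm thick on a circle of 92 mm radius. Origin: top of the bead in the middle of the arc, the spot to press, 91.5 mm above the pot's underside.
- rim_a: the part of the rim halfway between ear and across on the pot's +y side, an arc of 54 degrees. Origin: top of the bead in the middle of the arc.
- rim_b: the part of the rim halfway between ear and across on the pot's -y side, an arc of 54 degrees. Origin: top of the bead in the middle of the arc.
- stake: cast iron sinusoidal stake: a wavy tapering round bar lying flat on the turntable, 200 mm long, 28 mm thick, with a square tang at one end. It lies beside the pot, about 150 mm from its axis, at either the pot's +y or its -y side. Origin: middle of its length, underside; own x runs along it.
- sugar_bowl: round hammered copper sugar bowl with a domed lid and a brass knob, 85 mm across and 87 mm high, standing on the turntable at the side of the pot opposite the stake, about 150 mm from the pot's axis. Origin: centre of its underside.
- hammer: steel raising hammer with a wooden handle, 228 mm long, head 102 mm across, 26 mm high, lying on the turntable about 167 mm from its axis, either outside the ear or outside the rim across from it. Origin: about mid-length, underside; handle towards own +y.
- mallet: wooden mallet with brass-rimmed head 84 mm long and 56 mm thick, 240 mm long with its handle, lying on the turntable at the opposite side of the pot from the hammer, lower than the rim and the ear. Origin: about mid-length, underside; handle towards own +y.
- lid: round copper pot lid 190 mm across with a brass knob, 57 mm high, lying on the bench at the robot's right. Origin: centre of its underside.
- second_ear: the other brass loop ear, not yet fitted, about 100 mm wide and 12 mm high, lying flat on the bench at the robot's right. Origin: middle, underside.
- cezve: small copper coffee pot, 80 mm across and 72 mm high with a long brass handle rising to 94 mm along its own +x (150 mm from its axis), standing on the bench at the robot's left. Origin: centre of its underside.
- turntable: iron turntable: foot, and on it a disc 410 mm across whose top is 70 mm above the bench, with a hand rim 518 mm across on ten spokes a little lower. Origin: its axis, on the bench.
- wheel (a joint): turn of the turntable's disc, rad, 0 at the start, positive anticlockwise from above. It turns on a stiff bearing: about 1.2 N m starts it.
Not all that is in view belongs to the job. What is meant by the stake is not purple, and is the larger of those in its own colour.

How it is judged:
By the outcome, as a careful person would: the job done as asked, in the order asked, and still so for the second after the job is handed in, with the robot touching nothing.
It also fails if it takes over 58 s, if anything falls off the work surface, if the arm or the gripper's body presses on something with over 40 N, if the wrist force passes 120 N, or if a joint passes its speed limit or range.

### The arm

A 6-joint arm with a two-finger parallel gripper is mounted at the origin on the work surface. World frame = base frame: x ahead of the robot, y to its left, z up, the work surface at z = 0. Lengths are in m, angles in rad, forces in N, time in s.
With the tool pointing down it reaches from about 0.375 to 0.9 m from the base axis. Payload 3.1 kg.
Tool frame: the origin (TCP) lies on the centre line of the jaws, within the pads' length; the fingertips stand ahead of it and the grasp point (between the pads) lies 3 mm ahead of it (robot.tip_reach is the z of the fingertips in the tool frame, in m); z points along the fingers, y is the line along which they close (so a half turn about z gives the same grasp; the last joint's range is limited). The gripper opens to 87 mm and grips with 3 to 60 N. Pads are 19 mm wide; open, the fingers measure 117 mm over their backs; the gripper's body (75 mm by 190 mm) begins 51 mm behind the grasp point.
Start: joints at [-1.288, 0.527, 1.433, -0, 1.181, -0.178], TCP at [0.278, -0.56, 0.245] pointing down, gripper open.
Joint ranges: [-3.08, 3.08], [-0.75, 2.2], [0.22, 2.44], [-1.43, 4.57], [0, 2.65], [-2.85, 2.85]. Speed limits (rad/s): [2.79, 2.79, 3.14, 3.14, 3.14, 3.14].

### API

Orientations are given as a unit quaternion [x, y, z, w].
In Python, from rig import sensors, eyes, ticket, robot gives the robot as it stands.
- The arm moves only by the tool drive_tool, never from a script. Its argument "deltas" is a list that holds one entry, the list of rows, each a list of 6 numbers: the shift along the tool's x, y, z in mm, then the turn, a rotation vector about the tool's x, y, z in rad. A call has 1 to 8 rows; each row shifts and turns the commanded pose from where the row before left it, along the tool's axes as they then stand; what a row does not reach is not made up. A row lasts 1/12 s, in which the tool goes at most 41.7 mm and 7.16 degrees, less where a joint would pass 70% of its speed; a pose out of reach is approached as far as the arm can. A call is refused whole if a number of a shift passes 41.7 or a number of a turn 0.125, either way. A call with a gripper value outside its range is refused whole. "gripper" is the opening in per cent of the stroke, from 0 (shut) to 100 (fully open), set as the call begins (left out, the last holds). The fingers move at their own pace and stop on an object; "squeeze" is the grip in N (left out, the last holds). Time passes only in rows, so rows that do not move let the fingers close. It gives the time, the measured TCP pose, the force, the opening and the grip force at its end, in the units of the state.
- sensors.get_obs(): the state, without advancing time (a new reading comes with each control period).
- eyes.camera(name): name is "side" or "top" or "wrist"; returns a dict with "img" (480x640x3 uint8, red, green, blue), "fov_y" (degrees; the focal length in pixels is half the picture's height over the tangent of half this angle, whatever the lens; pixels are square), "cx", "cy" (the principal point, pixels), "xyz" and "attitude" of the camera in the world; the wrist camera has in their place "hand_eye" (4x4, takes a point from camera to tool coordinates, whose origin is the TCP and whose axes are the flange's). Camera axes: x right, y up, looking along -z (the intrinsics and any distortion apply to the point x, -y, -z); pixel columns grow to the right and rows downward; lengths in m; the calibration is good to about 2 mm. A picture is of the moment at which its call begins: read the wrist's pose just before it. There is no depth.
- ticket.hand_in(): hands the job in; it is judged then, once.
The state is a dict: "time": time; "q": joint angles; "joint_velocities": joint speeds; "joint_torque": joint torques, N m; "position": TCP position; "tool_rot": TCP orientation; "ft_force": force on the tool from outside, world axes, zero at the start; "moment": the same for the moment, N m; "grip_width": finger opening in m; "grip_force": force on a finger pad.
Only numpy, scipy, OpenCV 4.12 (cv2) and the standard library are available. Lean on these libraries where they do the work, as an engineer would, in place of code of your own. Each camera call takes 0.05 s, during which the arm holds its last target. There are 200 camera calls.

## Working session

There is one attempt and no reset: what is moved stays moved. The work goes in short steps, Python scripts to look and compute and a tool call to move; the robot and the scene stay as the last step left them, time stands still between calls to the robot, and variables do not carry over. Pictures are saved under pics/ and viewed, at most 10 in all, crops included, and the job is handed in when it is done.

Besides the shell and the picture viewer there is one more tool, called as a command line: name --argument value ..., lists and objects as JSON in quotes. drive_tool: Moves the arm, as the interface text tells. Its arguments: {"type":"object","properties":{"deltas":{"type":"array"},"gripper":{"type":"number"},"squeeze":{"type":"number"}},"required":["deltas"]}

```bash
mkdir -p pics; ls; python3 - <<'E'
from rig import sensors, eyes, robot
import cv2,json
o=sensors.get_obs(); print(o); print(robot.tip_reach)
import pickle
d={}
for n in("top","side"):
    c=eyes.camera(n); d[n]=c
    cv2.imwrite(f"pics/{n}0.png",c["img"][:,:,::-1])
    print(n,{k:v for k,v in c.items() if k!="img"})
pickle.dump(d,open("cams.pkl","wb"))
E
```

```text
pics
{'time': 0.0, 'q': array([-1.28848416e+00,  5.28429579e-01,  1.43392537e+00,  2.52487210e-05,
        1.18137440e+00, -1.78495643e-01]), 'joint_velocities': array([-0.00014022, -0.00151117, -0.00146938,  0.00012077,  0.00089148,
       -0.00120422]), 'joint_torque': array([ 6.73488812e-04, -4.40041709e+01, -1.76592332e+01,  6.32289425e-02,
        5.83262590e-02, -1.70189892e-04]), 'position': array([ 0.27775923, -0.55911717,  0.24358672]), 'tool_rot': array([ 9.73574776e-01,  2.28365965e-01, -4.37730714e-05, -1.06751838e-03]), 'ft_force': array([-0.3105931 , -0.34409939, -0.0902878 ]), 'moment': array([-0.0019562 ,  0.0205685 , -0.03796938]), 'grip_force': 0.0, 'grip_width': 0.08710596000884945}
0.022
top {'fov_y': 44.26740268749361, 'cx': 316.19703105840165, 'cy': 238.3080329287196, 'xyz': array([ 0.22797673, -0.00329779,  1.75005411]), 'attitude': array([ 0.06520437, -0.06758855, -0.70326158,  0.70470088])}
side {'fov_y': 47.48480277983266, 'cx': 321.79557498546137, 'cy': 232.65997515478873, 'xyz': array([-0.30095034,  0.81236254,  0.80861372]), 'attitude': array([-0.18790841,  0.4547787 ,  0.79746365, -0.34916829])}
```

View pics/top0.png

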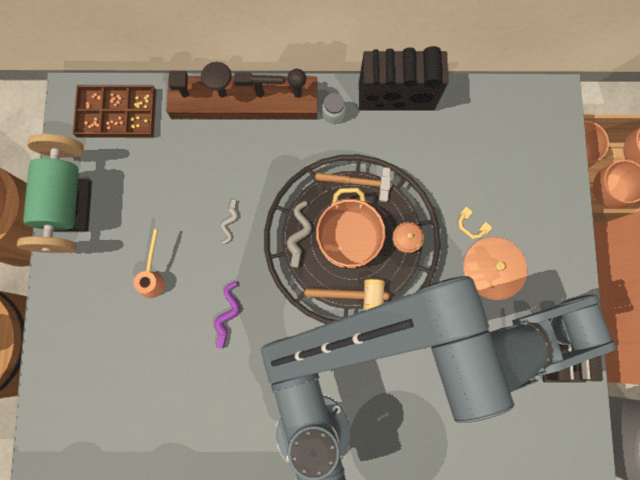

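View pics/side0.png

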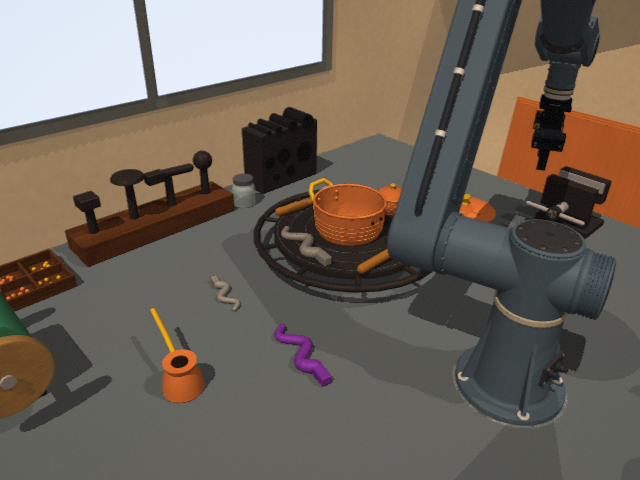

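The top view shows the pot at about (350,233), with its ear at (349,194) pointing away from the robot (world +x). The grey stake is on the left (+y) at (300,235) and the sugar bowl on the right (-y) at (408,237). The mallet lies on the near side and the hammer beyond the ear. The side view agrees, with the rivet holes facing the robot.

```bash
cat > h.py <<'E'
import numpy as np,cv2
from scipy.spatial.transform import Rotation as R
from scipy.optimize import least_squares
def pose(c,obs=None):
    if "hand_eye" in c:
        T=np.eye(4);T[:3,:3]=R.from_quat(obs["tool_rot"]).as_matrix();T[:3,3]=obs["position"]
        T=T@np.array(c["hand_eye"]);return T[:3,:3],T[:3,3]
    return R.from_quat(c["attitude"]).as_matrix(),np.array(c["xyz"])
def cast(c,uv,z,obs=None):
    M,t=pose(c,obs);f=240/np.tan(np.radians(c["fov_y"])/2);uv=np.atleast_2d(uv).astype(float)
    d=np.c_[(uv[:,0]-c["cx"])/f,-(uv[:,1]-c["cy"])/f,-np.ones(len(uv))]@M.T
    return (t+d*((z-t[2])/d[:,2])[:,None])[:,:2]
def masks(c):
    h=cv2.cvtColor(c["img"],cv2.COLOR_RGB2HSV)
    return cv2.inRange(h,(3,100,60),(15,255,255)),cv2.inRange(h,(17,130,90),(32,255,255))
def blob(m,uv):
    n,l,s,ce=cv2.connectedComponentsWithStats(m)
    k=min((i for i in range(1,n) if s[i,4]>30),key=lambda i:np.hypot(*(ce[i]-uv)));return (l==k).astype(np.uint8)*255
def circ(p,r):
    q=least_squares(lambda x:np.hypot(p[:,0]-x[0],p[:,1]-x[1])-r,p.mean(0),loss="soft_l1",f_scale=.002);return q.x,np.std(q.fun)
E
python3 - <<'E'
import pickle;from h import *
c=pickle.load(open("cams.pkl","rb"))["top"]
o,y=masks(c);b=blob(o,(350,233));e=blob(y,(349,194))
pts=max(cv2.findContours(b,0,cv2.CHAIN_APPROX_NONE)[0],key=len)[:,0]
p=cast(c,pts,.1585);m=p.mean(0)
for lo in(-.02,0.02,.04):
    s=p[(p[:,0]>m[0]+lo)&(abs(p[:,1]-m[1])>.045)] if lo>0 else p[(p[:,0]>m[0]+lo)]
    print(lo,len(s),circ(s,.095))
ev,eu=np.nonzero(e);q=cast(c,np.c_[eu,ev],.168);print(len(q),q.min(0),q.max(0),q.mean(0))
t=q[q[:,0]>q[:,0].max()-.012];print("bar",t.mean(0),np.polyfit(t[:,1],t[:,0],1))
M,tt=pose(c);print(cast(c,[(300,235),(408,237),(352,238)],.1))
E
```

```text
-0.02 117 (array([ 0.54893992, -0.10268513]), np.float64(0.00152908404760066))
0.02 52 (array([ 0.54957812, -0.10259602]), np.float64(0.0012001316600343376))
0.04 38 (array([ 0.54942263, -0.10276674]), np.float64(0.001268343140534235))
67 [ 0.62843503 -0.1405466 ] [ 0.67147072 -0.05187829] [ 0.65693066 -0.10083853]
bar [ 0.66759095 -0.10099596] [0.01589513 0.66919629]
[[ 0.55151366  0.03755361]
 [ 0.5464466  -0.27019936]
 [ 0.54316463 -0.11056557]]
```

Pot centre is about (0.549, -0.103), and the ear bar at about (0.667, -0.101), so the heading is near 0°. I'll close the fingers and move above the ear.

drive_tool --deltas '[[[10, -4, 0, 0, 0, 0], [20, -8, 0, 0, 0, 0], [35, -15, 0, 0, 0, 0], [35, -15, 0, 0, 0, 0], [35, -15, 0, 0, 0, 0], [35, -15, 0, 0, 0, 0], [35, -15, 0, 0, 0, 0], [35, -15, 0, 0, 0, 0]]]' --gripper 0 --squeeze 10

```text
time: 0.77
position: [0.4485, -0.3592, 0.2444]
tool_rot: [0.974, 0.228, 0.0, -0.0]
ft_force: [0.2, 0.0, -0.1]
grip_width: 0.0417
grip_force: 0.0
```

drive_tool --deltas '[[[35, -15, 0, 0, 0, 0], [35, -15, 0, 0, 0, 0], [35, -15, 0, 0, 0, 0], [35, -15, 0, 0, 0, 0], [30, -13, 0, 0, 0, 0], [20, -9, 0, 0, 0, 0], [10, -4, 0, 0, 0, 0], [0, 0, 0, 0, 0, 0]]]'

```text
time: 1.43
position: [0.5894, -0.1931, 0.2443]
tool_rot: [0.973, 0.23, 0.0, -0.0]
ft_force: [-0.5, -0.1, 0.6]
grip_width: 0.0008
grip_force: 0.0
```

```bash
python3 - <<'E'
from h import *;from rig import sensors,eyes;import pickle
o=sensors.get_obs();c=eyes.camera("wrist");pickle.dump((o,c),open("w1.pkl","wb"))
cv2.imwrite("pics/w1.png",c["img"][:,:,::-1]);print(o["position"],o["tool_rot"],o["ft_force"],o["grip_width"]);print({k:v for k,v in c.items() if k!="img"})
E
```

```text
[ 0.589432   -0.193143    0.24425001] [ 9.73154053e-01  2.30154472e-01  4.21214265e-05 -3.25134488e-04] [-0.48346668 -0.09202003  0.61651653] 0.0008100057136061939
{'fov_y': 70.84632265126461, 'cx': 322.23052823265215, 'cy': 240.26970000149427, 'hand_eye': array([[-1.12218895e-03,  9.58228159e-01,  2.86002686e-01,
         7.77803961e-02],
       [ 9.99998959e-01,  1.33485159e-03, -5.48612353e-04,
        -5.47488960e-04],
       [-9.07466947e-04,  2.86001773e-01, -9.58228659e-01,
        -1.40406872e-01],
       [ 0.00000000e+00,  0.00000000e+00,  0.00000000e+00,
         1.00000000e+00]])}
```

View pics/w1.png

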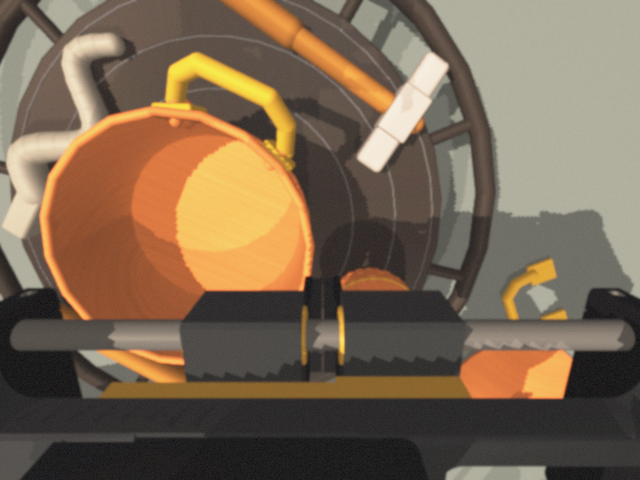

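The wrist view shows the pot from above, with the ear's outer bar running from about (195,62) to (278,100). The hammer is at (400,110) and the stake at (80,90). I'll refine the pot position from this picture.

```bash
python3 - <<'E'
from h import *;import pickle
o,c=pickle.load(open("w1.pkl","rb"))
pb=cast(c,[(195,62),(278,100),(236,81)],.168,o);print(pb)
om,y=masks(c)
m=cv2.inRange(cv2.cvtColor(c["img"],cv2.COLOR_RGB2HSV),(3,110,90),(32,255,255));m[285:]=0
pts=max(cv2.findContours(m,0,cv2.CHAIN_APPROX_NONE)[0],key=len)[:,0]
p=cast(c,pts,.1585,o);r=np.hypot(*(p-[.549,-.1027]).T);s=p[(abs(r-.095)<.01)&(pts[:,1]<280)]
print(len(s),circ(s,.095))
e=blob(y[:200],(236,100));ev,eu=np.nonzero(e);q=cast(c,np.c_[eu,ev],.168,o)
t=q[q[:,0]>np.percentile(q[:,0],99)-.012];print(len(e),t.mean(0),np.polyfit(t[:,1],t[:,0],1),t.min(0),t.max(0))
Rm=R.from_quat(o["tool_rot"]).as_matrix()
for g in([.667,-.102,.195],):print(((np.array(g)-o["position"])@Rm*1e3).round(1))
E
```

```text
[[ 0.66437663 -0.07283161]
 [ 0.66723997 -0.12424928]
 [ 0.66565592 -0.09789849]]
380 (array([ 0.5481239 , -0.10064108]), np.float64(0.0023232622115157207))
200 [ 0.66486491 -0.09909739] [0.00279161 0.66514155] [ 0.65917908 -0.13908716] [ 0.67191629 -0.06247719]
[110.2 -46.7  49.3]
```

drive_tool --deltas '[[[10, -4, 0, 0, 0, 0], [25, -11, 0, 0, 0, 0], [30, -13, 0, 0, 0, 0], [25, -11, 0, 0, 0, 0], [15, -7, 5, 0, 0, 0], [5, -2, 12, 0, 0, 0], [0, 0, 10, 0, 0, 0], [0, 0, 5, 0, 0, 0]]]'

```text
time: 2.15
position: [0.6634, -0.1045, 0.2095]
tool_rot: [0.974, 0.228, -0.003, -0.001]
ft_force: [-0.5, -0.6, 0.2]
grip_width: 0.0005
grip_force: 0.0
```

drive_tool --deltas '[[[0, 0, 0, 0, 0, 0], [0, 0, 0, 0, 0, 0], [0, 0, 0, 0, 0, 0]]]'

```text
time: 2.4
position: [0.6652, -0.105, 0.2126]
tool_rot: [0.974, 0.228, -0.0, 0.0]
ft_force: [0.9, -0.5, -0.2]
grip_width: 0.0004
grip_force: 0.0
```

```bash
python3 - <<'E'
from h import *;from rig import sensors,eyes
o=sensors.get_obs();c=eyes.camera("side");print(o["position"],o["ft_force"])
cv2.imwrite("pics/s1.png",cv2.resize(c["img"][130:290,240:460,::-1],None,fx=3,fy=3))
E
```

```text
[ 0.66523894 -0.10503316  0.21264897] [ 0.89415479 -0.51753105 -0.15043075]
```

View pics/s1.png

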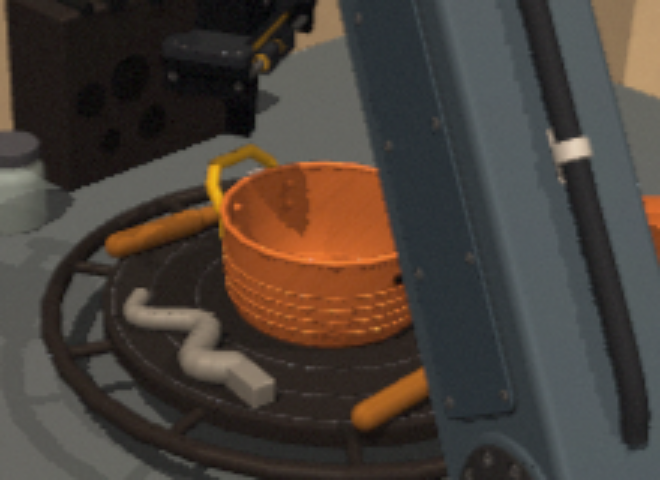

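Shut tips sit just above the ear. Now a slow descent at 15 mm/s.

drive_tool --deltas '[[[1.5, -1.5, 1.3, 0, 0, 0], [1.5, -1.5, 1.3, 0, 0, 0], [0, 0, 1.3, 0, 0, 0], [0, 0, 1.3, 0, 0, 0], [0, 0, 1.3, 0, 0, 0], [0, 0, 1.3, 0, 0, 0], [0, 0, 1.3, 0, 0, 0], [0, 0, 1.3, 0, 0, 0]]]'

```text
time: 3.12
position: [0.6669, -0.0998, 0.202]
tool_rot: [0.974, 0.228, -0.0, -0.0]
ft_force: [-0.1, -0.3, -0.5]
grip_width: 0.0006
grip_force: 0.0
```

drive_tool --deltas '[[[0, 0, 1.3, 0, 0, 0], [0, 0, 1.3, 0, 0, 0], [0, 0, 1.3, 0, 0, 0]]]'

```text
time: 3.37
position: [0.667, -0.0998, 0.1981]
tool_rot: [0.974, 0.228, -0.0, -0.0]
ft_force: [0.3, -0.7, 0.6]
grip_width: 0.0008
grip_force: 0.0
```

Tip is at 0.1761, so 1–2 mm remain.

drive_tool --deltas '[[[0, 0, 1.2, 0, 0, 0]]]'

```text
time: 3.45
position: [0.667, -0.0998, 0.1969]
tool_rot: [0.974, 0.228, -0.0, -0.0]
ft_force: [-0.6, -0.9, -0.2]
grip_width: 0.0006
grip_force: 0.0
```

drive_tool --deltas '[[[0, 0, 1.2, 0, 0, 0]]]'

```text
time: 3.53
position: [0.667, -0.0998, 0.1962]
tool_rot: [0.974, 0.228, 0.0, 0.0]
ft_force: [-1.8, 0.1, 7.5]
grip_width: 0.0004
grip_force: 3.8
```

drive_tool --deltas '[[[0, 0, 0, 0, 0, 0], [0, 0, 0, 0, 0, 0]]]'

```text
time: 3.7
position: [0.667, -0.0998, 0.1963]
tool_rot: [0.974, 0.228, 0.0, 0.0]
ft_force: [-0.5, 0.0, 3.8]
grip_width: 0.0005
grip_force: 1.5
```

drive_tool --deltas '[[[0, 0, 0.4, 0, 0, 0], [0, 0, 0, 0, 0, 0], [0, 0, 0, 0, 0, 0]]]'

```text
time: 3.95
position: [0.667, -0.0998, 0.1963]
tool_rot: [0.974, 0.228, 0.0, 0.0]
ft_force: [-1.6, 0.6, 4.2]
grip_width: 0.0003
grip_force: 2.5
```

Ear pressed firm with no movement. Next I'll lift and move across.

drive_tool --deltas '[[[0, 0, -1, 0, 0, 0], [0, 0, -3, 0, 0, 0], [0, 0, -7, 0, 0, 0], [0, 0, -9, 0, 0, 0], [0, 0, -7, 0, 0, 0], [0, 0, -3, 0, 0, 0], [-3, -1.5, 0, 0, 0, 0], [-12, -6, 0, 0, 0, 0]]]'

```text
time: 4.62
position: [0.6517, -0.1001, 0.226]
tool_rot: [0.974, 0.229, 0.002, 0.001]
ft_force: [0.6, -0.2, -0.5]
grip_width: 0.0006
grip_force: 0.0
```

drive_tool --deltas '[[[-26, -12.5, 0, 0, 0, 0], [-32, -15.5, 0, 0, 0, 0], [-35, -17, 0, 0, 0, 0], [-32, -15.5, 0, 0, 0, 0], [-26, -12.5, 0, 0, 0, 0], [-14, -7, 0, 0, 0, 0], [-6, -3, 0, 0, 0, 0], [-2, -1, 0, 0, 0, 0]]]'

```text
time: 5.28
position: [0.4569, -0.1013, 0.2257]
tool_rot: [0.974, 0.228, -0.0, -0.0]
ft_force: [0.5, 0.4, 0.5]
grip_width: 0.0003
grip_force: 0.0
```

drive_tool --deltas '[[[0, 0, 3, 0, 0, 0], [0, 0, 7, 0, 0, 0], [0, 0, 7, 0, 0, 0], [0, 0, 5, 0, 0, 0], [0, 0, 3, 0, 0, 0], [0, 0, 1, 0, 0, 0], [0, 0, 0, 0, 0, 0], [0, 0, 0, 0, 0, 0]]]'

```text
time: 5.95
position: [0.4581, -0.1014, 0.1993]
tool_rot: [0.974, 0.228, -0.0, -0.0]
ft_force: [-0.3, 0.3, -0.5]
grip_width: 0.0006
grip_force: 0.0
```

```bash
python3 - <<'E'
from h import *;from rig import sensors,eyes;import pickle
o=sensors.get_obs();c=eyes.camera("wrist");s=eyes.camera("top");pickle.dump((o,c,s),open("w2.pkl","wb"))
print(o["position"],o["ft_force"]);om,y=masks(s)
cv2.imwrite("pics/w2.png",np.hstack([cv2.resize(c["img"],(400,300)),cv2.resize(s["img"][130:340,240:520],(400,300))])[:,:,::-1])
E
```

```text
[ 0.4580664  -0.1014346   0.19930969] [-0.31235949  0.28394236 -0.48343857]
```

View pics/w2.png

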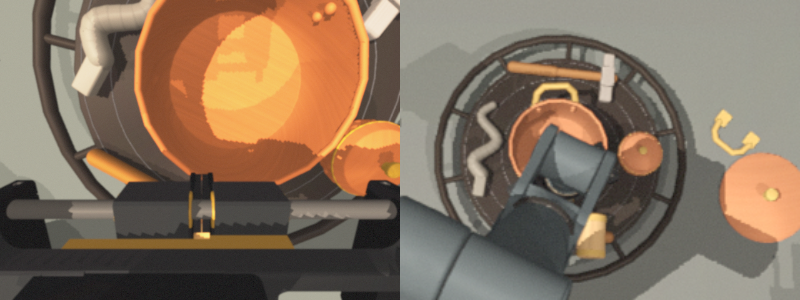

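The wrist view (left) shows the shut tips over the near rim, opposite the ear. The top view shows pot and ear unmoved. Descending.

drive_tool --deltas '[[[-0.5, -0.3, 1.3, 0, 0, 0], [0, 0, 1.3, 0, 0, 0], [0, 0, 1.3, 0, 0, 0], [0, 0, 1.3, 0, 0, 0], [0, 0, 1.3, 0, 0, 0], [0, 0, 1.3, 0, 0, 0], [0, 0, 1.3, 0, 0, 0], [0, 0, 1.3, 0, 0, 0]]]'

```text
time: 6.72
position: [0.4573, -0.1014, 0.1889]
tool_rot: [0.974, 0.228, -0.0, -0.0]
ft_force: [-0.7, 0.7, 0.2]
grip_width: 0.0004
grip_force: 0.0
```

drive_tool --deltas '[[[0, 0, 1.2, 0, 0, 0], [0, 0, 1.2, 0, 0, 0]]]'

```text
time: 6.88
position: [0.4573, -0.1014, 0.1865]
tool_rot: [0.974, 0.228, -0.0, -0.0]
ft_force: [1.0, 0.4, -0.3]
grip_width: 0.0003
grip_force: 0.0
```

drive_tool --deltas '[[[0, 0, 1.2, 0, 0, 0]]]'

```text
time: 6.97
position: [0.4573, -0.1014, 0.1853]
tool_rot: [0.974, 0.228, -0.0, -0.0]
ft_force: [0.2, 0.2, 0.6]
grip_width: 0.0006
grip_force: 0.0
```

drive_tool --deltas '[[[0, 0, 1.2, 0, 0, 0]]]'

```text
time: 7.05
position: [0.4573, -0.1014, 0.1841]
tool_rot: [0.974, 0.228, -0.0, -0.0]
ft_force: [-0.2, -0.6, 0.2]
grip_width: 0.0006
grip_force: 0.0
```

drive_tool --deltas '[[[0, 0, 1.0, 0, 0, 0]]]'

```text
time: 7.13
position: [0.4574, -0.1014, 0.1835]
tool_rot: [0.974, 0.228, 0.0, 0.0]
ft_force: [-2.4, 0.5, 10.4]
grip_width: 0.0002
grip_force: 5.6
```

drive_tool --deltas '[[[0, 0, 0, 0, 0, 0], [0, 0, 0, 0, 0, 0]]]'

```text
time: 7.3
position: [0.4574, -0.1014, 0.1837]
tool_rot: [0.974, 0.228, 0.0, 0.0]
ft_force: [-1.1, -0.2, 4.0]
grip_width: 0.0005
grip_force: 2.2
```

drive_tool --deltas '[[[0, 0, 0.3, 0, 0, 0], [0, 0, 0, 0, 0, 0], [0, 0, 0, 0, 0, 0]]]'

```text
time: 7.55
position: [0.4574, -0.1014, 0.1836]
tool_rot: [0.974, 0.228, 0.0, 0.0]
ft_force: [-1.6, -0.2, 7.9]
grip_width: 0.0005
grip_force: 3.5
```

drive_tool --deltas '[[[0, 0, -1, 0, 0, 0], [0, 0, -3, 0, 0, 0], [0, 0, -7, 0, 0, 0], [0, 0, -9, 0, 0, 0], [0, 0, -7, 0, 0, 0], [0, 0, -3, 0, 0, 0], [4, -1.4, 0, 0, 0, 0], [12, -4.2, 0, 0, 0, 0]]]'

```text
time: 8.22
position: [0.4687, -0.0896, 0.2133]
tool_rot: [0.974, 0.228, -0.0, 0.0]
ft_force: [1.0, 0.4, -0.8]
grip_width: 0.0005
grip_force: 0.0
```

drive_tool --deltas '[[[20, -7, 0, 0, 0, 0], [26, -9, 0, 0, 0, 0], [26, -9, 0, 0, 0, 0], [18, -6.3, 0, 0, 0, 0], [10, -3.5, 0, 0, 0, 0], [4, -1.4, 0, 0, 0, 0], [1, -0.4, 3, 0, 0, 0], [0, 0, 6, 0, 0, 0]]]'

```text
time: 8.88
position: [0.5468, -0.0101, 0.204]
tool_rot: [0.974, 0.228, 0.0, 0.0]
ft_force: [-0.4, -0.2, -0.4]
grip_width: 0.0009
grip_force: 0.0
```

drive_tool --deltas '[[[0, 0, 5, 0, 0, 0], [0, 0, 2, 0, 0, 0], [0, 0, 1, 0, 0, 0], [0, 0, 0, 0, 0, 0], [0, 0, 0, 0, 0, 0]]]'

```text
time: 9.3
position: [0.5468, -0.0102, 0.1959]
tool_rot: [0.974, 0.228, -0.0, -0.0]
ft_force: [0.5, -0.6, -0.3]
grip_width: 0.0006
grip_force: 0.0
```

```bash
python3 - <<'E'
from h import *;from rig import sensors,eyes
o=sensors.get_obs();c=eyes.camera("wrist");s=eyes.camera("side")
print(o["position"],o["ft_force"])
cv2.imwrite("pics/w3.png",np.hstack([cv2.resize(c["img"],(400,300)),cv2.resize(s["img"][130:295,240:460],(400,300))])[:,:,::-1])
E
```

```text
[ 0.54678922 -0.01017566  0.19593446] [ 0.45080626 -0.59364682 -0.25372054]
```

View pics/w3.png

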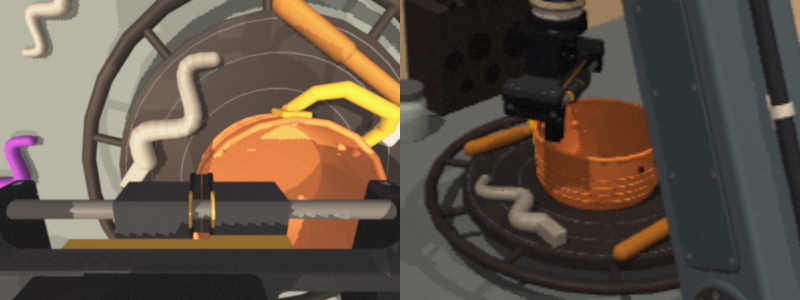

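Tips are over the stake-side rim in both views. Descending.

drive_tool --deltas '[[[0, 0, 1.3, 0, 0, 0], [0, 0, 1.3, 0, 0, 0], [0, 0, 1.3, 0, 0, 0], [0, 0, 1.3, 0, 0, 0], [0, 0, 1.3, 0, 0, 0], [0, 0, 1.3, 0, 0, 0], [0, 0, 1.3, 0, 0, 0], [0, 0, 1.2, 0, 0, 0]]]'

```text
time: 10.07
position: [0.5469, -0.0098, 0.1855]
tool_rot: [0.974, 0.228, -0.0, -0.0]
ft_force: [0.2, -0.2, -1.1]
grip_width: 0.0003
grip_force: 0.0
```

drive_tool --deltas '[[[0, 0, 1.2, 0, 0, 0]]]'

```text
time: 10.15
position: [0.5469, -0.0098, 0.1843]
tool_rot: [0.974, 0.228, -0.0, -0.0]
ft_force: [-0.2, 0.5, 0.3]
grip_width: 0.0006
grip_force: 0.0
```

drive_tool --deltas '[[[0, 0, 1.0, 0, 0, 0]]]'

```text
time: 10.23
position: [0.547, -0.0098, 0.1837]
tool_rot: [0.974, 0.228, -0.0, 0.0]
ft_force: [-1.0, 0.7, 9.5]
grip_width: 0.0004
grip_force: 4.7
```

drive_tool --deltas '[[[0, 0, 0, 0, 0, 0], [0, 0, 0.3, 0, 0, 0], [0, 0, 0, 0, 0, 0], [0, 0, 0, 0, 0, 0]]]'

```text
time: 10.57
position: [0.547, -0.0098, 0.1838]
tool_rot: [0.974, 0.228, 0.0, 0.0]
ft_force: [-1.4, -0.5, 4.8]
grip_width: 0.0006
grip_force: 2.5
```

drive_tool --deltas '[[[0, 0, -1, 0, 0, 0], [0, 0, -3, 0, 0, 0], [0, 0, -7, 0, 0, 0], [0, 0, -9, 0, 0, 0], [0, 0, -7, 0, 0, 0], [0, 0, -3, 0, 0, 0], [-2, 4.2, 0, 0, 0, 0], [-6, 12.6, 0, 0, 0, 0]]]'

```text
time: 11.23
position: [0.5471, -0.0274, 0.2136]
tool_rot: [0.973, 0.229, 0.0, -0.0]
ft_force: [0.9, -0.6, -0.2]
grip_width: 0.0003
grip_force: 0.0
```

drive_tool --deltas '[[[-10, 21, 0, 0, 0, 0], [-14, 29.5, 0, 0, 0, 0], [-15, 31.5, 0, 0, 0, 0], [-14, 29.5, 0, 0, 0, 0], [-10, 21, 0, 0, 0, 0], [-5, 10.5, 0, 0, 0, 0], [-2, 4.2, 0, 0, 0, 0], [-1, 2, 0, 0, 0, 0]]]'

```text
time: 11.9
position: [0.5496, -0.1938, 0.2129]
tool_rot: [0.974, 0.228, -0.0, -0.001]
ft_force: [0.3, 0.1, -0.6]
grip_width: 0.0004
grip_force: 0.0
```

drive_tool --deltas '[[[0, 0, 3, 0, 0, 0], [0, 0, 6, 0, 0, 0], [0, 0, 5, 0, 0, 0], [0, 0, 2, 0, 0, 0], [0, 0, 1, 0, 0, 0], [0, 0, 0, 0, 0, 0], [0, 0, 0, 0, 0, 0]]]'

```text
time: 12.48
position: [0.5501, -0.1933, 0.1961]
tool_rot: [0.974, 0.229, -0.0, -0.0]
ft_force: [1.0, -0.3, -0.4]
grip_width: 0.0008
grip_force: 0.0
```

```bash
python3 - <<'E'
from h import *;from rig import sensors,eyes
o=sensors.get_obs();c=eyes.camera("wrist");s=eyes.camera("side")
print(o["position"],o["ft_force"])
cv2.imwrite("pics/w4.png",np.hstack([cv2.resize(c["img"],(400,300)),cv2.resize(s["img"][130:295,240:460],(400,300))])[:,:,::-1])
E
```

```text
[ 0.55008869 -0.19328411  0.19611094] [ 1.0157871  -0.31357857 -0.35396119]
```

View pics/w4.png

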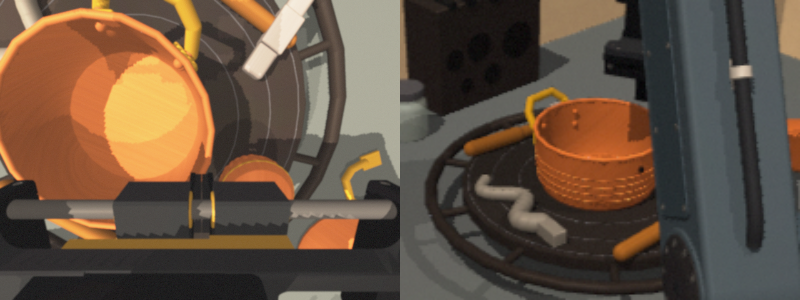

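Tips are over the bowl-side rim and the pot looks undisturbed. Descending.

drive_tool --deltas '[[[0, 0, 1.3, 0, 0, 0], [0, 0, 1.3, 0, 0, 0], [0, 0, 1.3, 0, 0, 0], [0, 0, 1.3, 0, 0, 0], [0, 0, 1.3, 0, 0, 0], [0, 0, 1.3, 0, 0, 0], [0, 0, 1.3, 0, 0, 0], [0, 0, 1.3, 0, 0, 0]]]'

```text
time: 13.25
position: [0.55, -0.1936, 0.1856]
tool_rot: [0.974, 0.228, -0.0, -0.0]
ft_force: [0.0, -0.4, -0.5]
grip_width: 0.0006
grip_force: 0.0
```

drive_tool --deltas '[[[0, 0, 1.2, 0, 0, 0]]]'

```text
time: 13.33
position: [0.55, -0.1936, 0.1844]
tool_rot: [0.974, 0.228, -0.0, -0.0]
ft_force: [-0.0, 0.2, -0.0]
grip_width: 0.0006
grip_force: 0.0
```

drive_tool --deltas '[[[0, 0, 1.0, 0, 0, 0]]]'

```text
time: 13.42
position: [0.55, -0.1936, 0.1837]
tool_rot: [0.974, 0.228, -0.0, -0.0]
ft_force: [-1.7, 0.8, 8.3]
grip_width: 0.0004
grip_force: 4.1
```

drive_tool --deltas '[[[0, 0, 0, 0, 0, 0], [0, 0, 0.3, 0, 0, 0], [0, 0, 0, 0, 0, 0], [0, 0, 0, 0, 0, 0]]]'

```text
time: 13.75
position: [0.55, -0.1936, 0.1838]
tool_rot: [0.974, 0.228, 0.0, 0.0]
ft_force: [-1.2, 0.1, 5.4]
grip_width: 0.0006
grip_force: 2.7
```

drive_tool --deltas '[[[0, 0, -1, 0, 0, 0], [0, 0, -3, 0, 0, 0], [0, 0, -8, 0, 0, 0], [0, 0, -15, 0, 0, 0], [0, 0, -20, 0, 0, 0], [0, 0, -15, 0, 0, 0], [0, 0, -8, 0, 0, 0], [0, 0, -3, 0, 0, 0]]]'

```text
time: 14.42
position: [0.5508, -0.194, 0.2581]
tool_rot: [0.974, 0.228, 0.001, 0.001]
ft_force: [0.6, -0.3, 0.6]
grip_width: 0.0003
grip_force: 0.0
```

drive_tool --deltas '[[[-10, 5, 0, 0, 0, 0], [-25, 12, 0, 0, 0, 0], [-30, 15, 0, 0, 0, 0], [-30, 15, 0, 0, 0, 0], [-20, 10, 0, 0, 0, 0], [-10, 5, 0, 0, 0, 0], [0, 0, 0, 0, 0, 0], [0, 0, 0, 0, 0, 0]]]'

```text
time: 15.08
position: [0.4652, -0.3046, 0.2556]
tool_rot: [0.974, 0.228, -0.0, -0.001]
ft_force: [-0.1, 0.3, 1.0]
grip_width: 0.0005
grip_force: 0.0
```

```bash
python3 - <<'E'
from h import *;from rig import sensors,eyes;import pickle
a=pickle.load(open("cams.pkl","rb"))
print(sensors.get_obs()["ft_force"]);s=eyes.camera("side");t=eyes.camera("top")
cv2.imwrite("pics/end.png",np.hstack([cv2.resize(i,(400,300)) for i in(t["img"],cv2.absdiff(s["img"],a["side"]["img"]))])[:,:,::-1])
E
```

```text
[-0.11019483  0.31899649  1.02826392]
```

View pics/end.png

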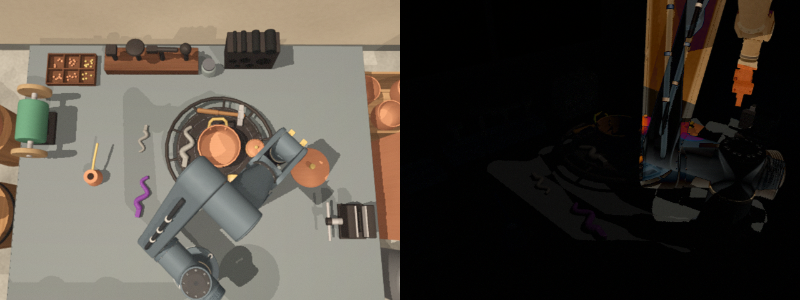

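The difference picture shows only the arm and its shadow; the pot and everything around it are unmoved.

```bash
python3 -c "from rig import ticket;print(ticket.hand_in())"
```

```text
the job is handed in; nothing more can be done
None
```

I pressed the ear, the rim across from it, the stake-side rim and the bowl-side rim in that order, with readings of about 4–10 N. The pot did not rock, nothing else was seen to move, and the job is handed in (about 15 s).

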